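# Drift out a stuck dowel pin

## Task

Take the red-handled drift from the wooden stand and push the stuck brass pin down through the steel sleeve with it until the pin drops out into the catch tray and the drift's collar comes to rest lightly on the sleeve, keeping every press on the green body and its sleeve gentle (under 25 N). Then put the drift back upright in the stand hole it came from, and leave everything else on the bench where it is.

Things in the scene. Friction and masses are not known exactly. Their poses are not given: they have to be found in the camera images.
- drift: Drift, upright in one of the stand's holes. Origin at the flat lower end of its nose, z up the rod. Nose 11 mm diameter, 20 mm long, cone to a 15 mm shank (from 24 mm up), 32 mm collar from 60 to 66 mm, red square handle 24 x 24 mm (faces square to its x and y) from 66 to 116 mm above the origin. 0.23 kg. Grip it about 94 mm above the origin.
- drift_collar: The drift's dark collar, rigidly part of it; same origin and axes as the drift. Its underside, which lands on the sleeve, lies 60 mm above the origin.
- pin: Stuck brass dowel pin, 16 mm diameter, 44 mm long, upright in the bore; origin at the centre of its lower end, z along it. Its top starts 114 to 122 mm above the bench. Pushing it takes about 6 to 16 N (varies), less in the last 5 mm. When its top is clear of the grip low in the sleeve the resistance vanishes and it falls; the drift's collar is then still about 4 mm above the sleeve.
- pin_center (a point): Middle of the pin, on its axis.
- housing: Green pushing-out stand, fixed, 90 mm (x) by 100 mm (y), origin on the bench straight under the bore's axis, z up. Under the bore a sloping floor leads to an open steel catch tray with 22 mm walls on its +x side (x 45 to 110 mm, y -50 to 50 mm from the origin).
- bore (a point): On the bore's axis at the level of the green top, 128 mm above the bench. Around it a square steel sleeve, 50 x 50 mm, with a vertical 18 mm bore (2 mm chamfer at the mouth). The sleeve's top face lies 136 to 150 mm above the bench: its height differs each time, is not measured, and must be found by feel; it does not give under load.
- stand: Wooden tool stand, fixed, 70 (x) x 150 (y) x 74 mm high, origin at the centre of its underside. Two blind vertical holes, 22 mm diameter, 68 mm deep, at y = +40 and -40 mm. The drift's collar rests on its top, so that the drift's origin stands 14 mm above the bench.
- punch: Bystander: centre punch with a yellow handle of the drift's shape, in the other hole of the stand; origin on its axis, 60 mm below its collar. Same handle height as the drift.
- offcut: Bystander: wood offcut, 36 x 50 x 18 mm, origin at the centre of its underside.
- screwdriver: Bystander: screwdriver lying on the bench.
- hammer: Bystander: hammer lying on the bench.
- wrench: Bystander: wrench lying on the bench.
- tub: Bystander: white tub with a red cap, 70 mm diameter, 60 mm high, origin at its underside.
- mug: Bystander: blue mug, 80 mm diameter, 90 mm high, origin at its underside.
- clamp: Bystander: red steel clamp lying on the bench, about 120 x 65 mm.
Mind the look-alikes: they are no part of the job. There is more than one size of the housing; the job needs the larger. What is shaped like the drift but turquoise is not meant.

How it is judged (in metres and radians):
On the way, in this order (a step that is already met when the one before it is completed fails the run):
1. the drift's nose is in the sleeve's bore (x of drift in the frame of housing between -0.007 and 0.007 m and y of drift in the frame of housing between -0.007 and 0.007 m and z of drift in the frame of housing between 0.06 and 0.132 m), for 0.1 s.
2. the pin has dropped out below, and the drift's collar rests lightly on the sleeve (more than 1.5 N) (z of pin_center in the frame of housing below 0.045 m and x of pin_center in the frame of housing between -0.045 and 0.112 m and y of pin_center in the frame of housing between -0.05 and 0.05 m and x of drift in the frame of housing between -0.007 and 0.007 m and y of drift in the frame of housing between -0.007 and 0.007 m and contact force between drift_collar and housing above 1.5 N), for 0.1 s.
At the end, for the whole second after the job is handed in: The pin lies at rest in the catch tray or on the slope leading to it (its middle less than 45 mm above the bench); the drift stands upright in the stand hole it came from (within 10 mm), collar down to within 4 mm of the stand's top, within 0.12 rad of vertical, at rest (z of pin_center in the frame of housing below 0.045 m and x of pin_center in the frame of housing between -0.045 and 0.112 m and y of pin_center in the frame of housing between -0.05 and 0.05 m and linear speed of pin below 0.03 m/s and z of drift in the frame of stand below 0.018 m and x of drift in the frame of stand between -0.012 and 0.012 m and y of drift in the frame of stand between -0.053 and 0.053 m and angle between drift's own z axis and vertical below 0.12 rad and linear speed of drift below 0.02 m/s and distance of drift from where it was at the start of the episode below 0.01 m); the robot touches nothing.
It fails at once if the drift is pressed on the green body or its sleeve with more than 25 N (contact force between drift and housing above 25 N).
It fails at once if the robot itself presses the green body or its sleeve with more than 25 N (contact force between any of the fingers, the arm and housing above 25 N).
It fails at once if a bystander is moved by more than 20 mm (distance of any of punch, offcut, screwdriver, hammer, wrench, tub, mug, clamp from where it was at the start of the episode above 0.02 m).
It also fails if it takes over 70 s, if anything falls off the work surface, if the arm or the gripper's body presses on something with over 40 N, if the wrist force passes 120 N, or if a joint passes its speed limit or range.

## Robot

A 6-joint arm with a two-finger parallel gripper is mounted at the origin on the work surface. World frame = base frame: x ahead of the robot, y to its left, z up, the work surface at z = 0. Lengths are in mm, angles in rad, forces in N, time in s.
With the tool pointing down it reaches from about 300 to 775 mm from the base axis. Payload 14.6 kg.
Tool frame: the origin (TCP) lies between the finger pads; the fingertips stand 8 mm ahead of it and the grasp point (between the pads) lies 11 mm behind it; z points along the fingers, y is the direction in which the jaws open and shut (so a half turn about z gives the same grasp; the last joint's range is limited). The gripper opens to 94 mm and grips with 3 to 60 N. Pads are 16 mm wide; open, the fingers measure 119 mm over their backs; the gripper's body (75 mm by 177 mm) begins 78 mm behind the grasp point.
Start: joints at [-0.067, 0.3, 1.521, -0, 1.321, -0.067], TCP at [549.99, -0.002, 213.446] pointing down, gripper open.
Joint ranges: [-3.03, 3.03], [-0.79, 2.21], [0.23, 2.52], [-1.04, 4.18], [0, 3.07], [-2.55, 2.55]. Speed limits (rad/s): [2.22, 2.22, 2.57, 3.14, 3.14, 3.14].

## Interface

Orientations are given as [roll, pitch, yaw] about the fixed x, y, z axes, in that order (R = Rz(yaw) Ry(pitch) Rx(roll)).
In Python, from cell import manip gives the robot as it stands. The module is installed in compiled form; this text tells all that it offers.
- The arm moves only by the tool send_rows, never from a script. Its argument "series" is a list that holds one entry, the list of rows, each a list of 5 numbers: the opening, from 0 (shut) to 1 (fully open), then the shift along the tool's x, y, z in mm, then the turn about the tool's z in degrees. In form: [[[gripper, dx, dy, dz, roll], ...]]. A call has 1 to 10 rows; each row is the pose to reach, as a shift and turn from the pose commanded when the call began, along the tool's axes at that moment; what a row does not reach only later rows make up. A row lasts 1/10 s, in which the tool goes at most 50 mm and 8.59 degrees, less where a joint would pass 70% of its speed; a pose out of reach is approached as far as the arm can. A call with a gripper value outside its range is refused whole. The fingers move at their own pace and stop on an object; "newtons" is the grip in N (left out, the last holds). Time passes only in rows, so rows that repeat a pose let the fingers close. It gives the time, the measured TCP pose, the force and the opening at its end, in the units of the state.
- manip.read_state(): the state, without advancing time (a new reading comes with each control period).
- manip.camera(name): name is "scene" or "side" or "wrist"; returns a dict with "img" (480x640x3 uint8, red, green, blue), "vfov" (degrees; the focal length in pixels is half the picture's height over the tangent of half this angle, whatever the lens; pixels are square), "cx", "cy" (the principal point, pixels), "dist" ([k1, k2, p1, p2, k3] as OpenCV has them; the pictures are not rectified), "pose" (4x4, takes a point from camera to world coordinates); the wrist camera has in their place "T_tool_cam" (4x4, takes a point from camera to tool coordinates, whose origin is the TCP and whose axes are the flange's). Camera axes: x right, y down, z forward; pixel columns grow to the right and rows downward; lengths in mm; the calibration is good to about 2 mm. A picture is of the moment at which its call begins: read the wrist's pose just before it. There is no depth.
- manip.sign_off(): hands the job in, once; it reports no verdict.
Trained networks look in a picture, given as the dict that the camera call returned (one of the last four; its "shot" number tells which), for a name from the list of things; names that differ only in an ending like _2 or _b are one class to them, and where a whole thing is asked for, a point or a joint stands for the part that bears it (a point fixed in the world has none). Each returns a list of dicts, best first, with "conf" (0 to 1); they miss things now and then, are a little off and sometimes report something else, mostly with a low value. They report only what shows in the picture. A call takes as long as a camera call. They do not tell look-alikes from the thing itself.
- manip.find_in(target, picture): "rect" ([left, top, width, height] in pixels, round what is visible of it).
- manip.silhouettes(target, picture): "pixels" (480x640 bool, what is visible of it) and "rect" ([left, top, width, height] in pixels, round what is visible of it).
The state is a dict: "clock": time; "joints": joint angles; "qd": joint speeds; "effort": joint torques, N m; "eef_pos": TCP position; "eef_rot": TCP orientation; "wrist_force": force on the tool from outside, world axes, zero at the start; "moment": the same for the moment, N m; "finger_gap": finger opening in mm.
Only numpy, scipy, OpenCV 4.12 (cv2) and the standard library are available. Lean on these libraries where they do the work, as an engineer would, in place of code of your own. Each camera call takes 0.05 s, during which the arm holds its last target. There are 200 camera calls.

## Working session

There is one attempt and no reset: what is moved stays moved. The work goes in short steps, Python scripts to look and compute and a tool call to move; the robot and the scene stay as the last step left them, time stands still between calls to the robot, and variables do not carry over. Pictures are saved under pics/ and viewed, about 8 in all and at most 12, crops included, and the job is handed in when it is done.

Besides the shell and the picture viewer there is one more tool, called as name(argument=value, ...), one argument or row to a line, values as JSON. send_rows: Moves the arm, as the interface text tells. Its arguments: {"type":"object","properties":{"series":{"type":"array"},"newtons":{"type":"number"}},"required":["series"]}

```bash
mkdir -p pics
cat > h.py <<'E'
import numpy as np, cv2
from cell import manip
from scipy.spatial.transform import Rotation as R
def K(p):
    f=240/np.tan(np.radians(p["vfov"])/2); return np.array([[f,0,p["cx"]],[0,f,p["cy"]],[0,0,1.]])
def wrist():
    s=manip.read_state(); p=manip.camera("wrist"); T=np.eye(4)
    T[:3,:3]=R.from_euler('xyz',s["eef_rot"]).as_matrix(); T[:3,3]=s["eef_pos"]
    p["pose"]=T@np.array(p["T_tool_cam"]); return p
def ray(p,uv):
    q=cv2.undistortPoints(np.array([[uv]],float),K(p),np.array(p["dist"],float))[0,0]
    P=np.array(p["pose"]); d=P[:3,:3]@[q[0],q[1],1]; return P[:3,3],d/np.linalg.norm(d)
def atz(p,uv,z):
    o,d=ray(p,uv); return o+d*(z-o[2])/d[2]
def proj(p,X):
    M=np.linalg.inv(np.array(p["pose"])); r,_=cv2.Rodrigues(M[:3,:3])
    return cv2.projectPoints(np.array(X,float).reshape(-1,3),r,M[:3,3],K(p),np.array(p["dist"],float))[0][:,0]
def tri(obs):
    A=np.zeros((3,3));b=np.zeros(3)
    for p,uv in obs:
        o,d=ray(p,uv);m=np.eye(3)-np.outer(d,d);A+=m;b+=m@o
    return np.linalg.solve(A,b)
def save(p,n): cv2.imwrite(f"pics/{n}.png",p["img"][:,:,::-1])
E
python3 - <<'E'
from h import *
s=manip.read_state();print({k:np.round(v,3) for k,v in s.items()})
ps={n:manip.camera(n) for n in("scene","side")};ps["wrist"]=wrist()
for n,p in ps.items():
    save(p,n+"0"); print(n,np.round(p["pose"],2).tolist(),p["vfov"])
    for t in("drift","housing","stand","bore","punch","pin"):
        try: print(t,[(np.round(d["rect"]).tolist(),round(d["conf"],2)) for d in manip.find_in(t,p)[:4]])
        except Exception as e: print(t,e)
a=np.hstack([cv2.resize(ps[n]["img"],(400,300)) for n in("scene","side")])
E
```

```text
{'clock': np.float64(0.0), 'joints': array([-0.067,  0.3  ,  1.522, -0.   ,  1.321, -0.067]), 'qd': array([-0.   , -0.   ,  0.001, -0.001,  0.   , -0.   ]), 'effort': array([-2.0000e-03, -5.3181e+01, -3.5274e+01,  7.1000e-02,  2.4000e-02,
       -0.0000e+00]), 'eef_pos': array([5.49745e+02, 3.00000e-03, 2.12891e+02]), 'eef_rot': array([-3.14 , -0.   ,  1.571]), 'wrist_force': array([-0.426, -1.138, -0.434]), 'moment': array([-0.011, -0.043, -0.018]), 'finger_gap': np.float64(93.944)}
scene [[-0.31, 0.6, -0.74, 1328.95], [0.95, 0.19, -0.24, 254.73], [-0.0, -0.78, -0.63, 771.03], [0.0, 0.0, 0.0, 1.0]] 56.051870510348174
drift [([412.0, 243.0, 19.0, 28.0], 0.84), ([462.0, 243.0, 18.0, 39.0], 0.62)]
housing [([282.0, 232.0, 49.0, 73.0], 0.92), ([219.0, 202.0, 56.0, 83.0], 0.63)]
stand [([368.0, 245.0, 73.0, 57.0], 0.62)]
bore [([222.0, 201.0, 54.0, 81.0], 0.71), ([278.0, 234.0, 53.0, 70.0], 0.64)]
punch [([378.0, 235.0, 19.0, 26.0], 0.51), ([412.0, 245.0, 18.0, 24.0], 0.42)]
pin []
side [[-0.79, -0.32, 0.53, 61.21], [-0.62, 0.43, -0.66, 610.6], [-0.02, -0.84, -0.54, 627.3], [0.0, 0.0, 0.
[... 234 characters left out ...]
.0, 299.0, 92.0, 82.0], 0.65)]
bore [([284.0, 239.0, 56.0, 62.0], 0.89), ([333.0, 201.0, 70.0, 69.0], 0.62)]
punch [([273.0, 286.0, 20.0, 36.0], 0.61), ([345.0, 199.0, 19.0, 10.0], 0.48), ([241.0, 330.0, 14.0, 11.0], 0.33)]
pin []
wrist [[1.0, -0.0, -0.0, 550.26], [-0.0, -0.97, -0.24, 67.57], [-0.0, 0.24, -0.97, 384.23], [0.0, 0.0, 0.0, 1.0]] 63.961362390596825
drift []
housing [([284.0, 192.0, 144.0, 123.0], 0.95), ([220.0, 338.0, 180.0, 122.0], 0.74), ([136.0, 173.0, 50.0, 57.0], 0.65)]
stand [([201.0, 0.0, 120.0, 90.0], 0.87)]
bore [([220.0, 336.0, 181.0, 124.0], 0.63), ([283.0, 192.0, 143.0, 123.0], 0.57)]
punch [([226.0, 0.0, 54.0, 38.0], 0.67)]
pin [([522.0, 225.0, 26.0, 133.0], 0.67)]
```

View pics/scene0.png

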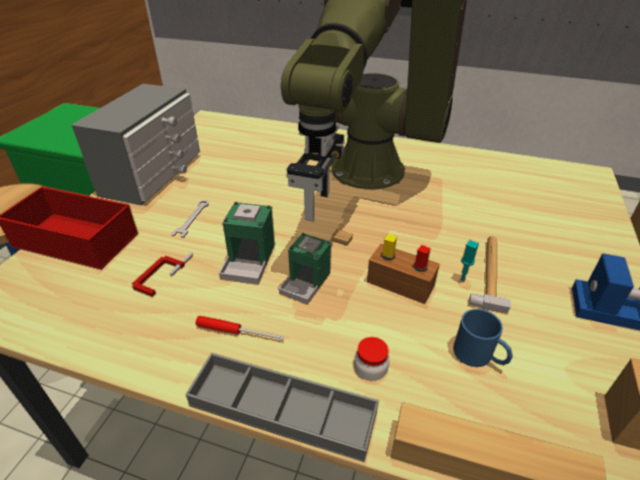

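View pics/side0.png

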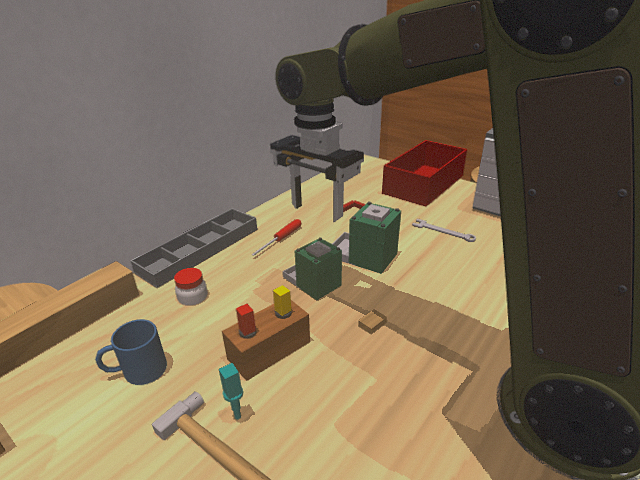

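The scene view shows the red drift handle at (422,257), the yellow punch at (390,245) and the larger housing at (248,242). In the side view they are at (245,320), (283,300) and (375,237). The turquoise look-alike is at (470,252) in the scene view.

Run:
```python
from h import *
a=manip.camera("scene");b=manip.camera("side")
def blob(p,lo,hi,win):
    x,y,w,h=win; hsv=cv2.cvtColor(p["img"],cv2.COLOR_RGB2HSV)[y:y+h,x:x+w]
    m=cv2.inRange(hsv,lo,hi)
    if lo[0]==0: m|=cv2.inRange(hsv,(172,120,50),(180,255,255))
    v,u=np.nonzero(m); return np.array([(u.min()+u.max())/2+x,(v.min()+v.max())/2+y]),(u.min()+x,v.min()+y,u.max()+x,v.max()+y)
for n,lo,hi,wa,wb in(("drift",(0,120,50),(8,255,255),(405,235,35,40),(225,295,32,45)),("punch",(22,120,50),(34,255,255),(375,228,28,35),(265,278,35,45))):
    ua,ra=blob(a,lo,hi,wa);ub,rb=blob(b,lo,hi,wb)
    X=tri([(a,ua),(b,ub)]);print(n,ua,ra,ub,rb,X.round(1),(proj(a,X)-ua).round(1),(proj(b,X)-ub).round(1))
# big housing top: sleeve hole center
print(tri([(a,(247,211)),(b,(376,212))]).round(1))
```

```text
drift [421.5 257. ] (np.int64(414), np.int64(245), np.int64(429), np.int64(269)) [245.5 319. ] (np.int64(236), np.int64(304), np.int64(255), np.int64(334)) [525.9 239.5 103.3] [[-0. -0.]] [[-0.  0.]]
punch [390. 245.] (np.int64(383), np.int64(233), np.int64(397), np.int64(257)) [281.5 300. ] (np.int64(273), np.int64(285), np.int64(290), np.int64(315)) [507.8 163.6 105.3] [[-0.1 -0.1]] [[-0.2  0.2]]
[ 520.7 -191.3  133.4]
```

send_rows(
  series=[
    [[1,40,-4,0,2],[1,80,-8,0,5],[1,120,-12,0,8],[1,160,-16,0,11],[1,200,-20,0,13],[1,230,-23,0,13],[1,239,-24,0,13],[1,239,-24,0,13],[1,239,-24,0,13]],
  ],
)

```text
clock: 2.05
eef_pos: [526.2, 238.1, 213.4]
eef_rot: [3.142, 0.0, 1.344]
wrist_force: [0.4, 0.5, -0.7]
finger_gap: 93.9
```

Run:
```python
from h import *
s=manip.read_state();print(s["clock"],s["eef_pos"].round(1),np.array(s["eef_rot"]).round(3))
p=wrist();save(p,"w1")
hsv=cv2.cvtColor(p["img"],cv2.COLOR_RGB2HSV)
m=(cv2.inRange(hsv,(0,120,60),(8,255,255))|cv2.inRange(hsv,(172,120,60),(180,255,255)))
y=cv2.inRange(hsv,(22,120,60),(34,255,255))
for n,q in(("r",m),("y",y)):
    k,l,st,c=cv2.connectedComponentsWithStats(q)
    for i in range(1,k):
        if st[i][4]>200: print(n,st[i],c[i].round(1))
```

```text
2.05 [526.2 238.1 213.4] [3.142 0.    1.344]
r [ 569  188   71   72 4218] [607.3 223.1]
r [ 298  219   36   47 1524] [315.7 242.7]
y [ 302  312   33   46 1350] [317.4 335.4]
```

View pics/w1.png

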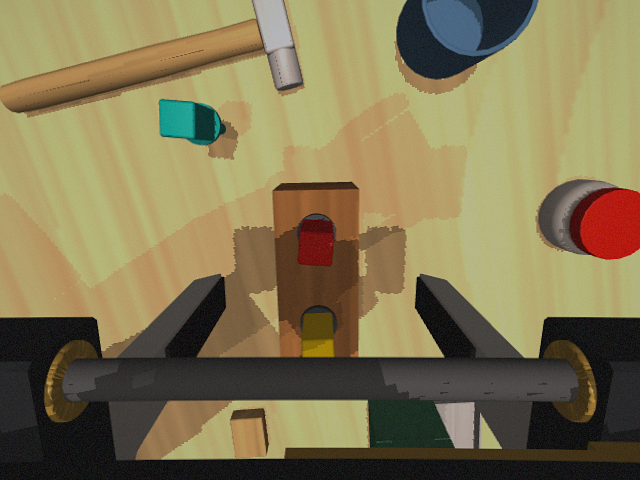

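The wrist view shows the red handle at (316,243) and the yellow one at (317,335). The stand is square to the tool, and the handle is turned by a few degrees. I'll fit the handle's top face.

Run:
```python
from h import *
s=manip.read_state();p=wrist();im=p["img"]
c=cv2.resize(im[205:275,285:350],None,fx=8,fy=8,interpolation=cv2.INTER_NEAREST)
cv2.imwrite("pics/w1c.png",c[:,:,::-1])
hsv=cv2.cvtColor(im,cv2.COLOR_RGB2HSV)[215:270,290:340]
for r in range(0,55,4): print(r+215,im[r+215,292:340:3,0].tolist())
```

```text
215 [143, 138, 136, 150, 158, 61, 60, 69, 72, 70, 44, 85, 137, 144, 147, 140]
219 [148, 138, 134, 122, 77, 79, 78, 73, 61, 43, 71, 73, 74, 124, 143, 139]
223 [145, 137, 107, 61, 77, 70, 73, 74, 70, 71, 66, 75, 79, 74, 149, 139]
227 [82, 86, 50, 72, 70, 71, 71, 70, 73, 74, 72, 75, 74, 81, 72, 140]
231 [91, 87, 40, 96, 90, 86, 79, 74, 71, 69, 72, 67, 71, 81, 65, 143]
235 [91, 87, 50, 110, 111, 113, 115, 114, 114, 115, 114, 115, 113, 110, 65, 140]
239 [88, 86, 50, 111, 112, 113, 112, 116, 109, 115, 112, 113, 111, 149, 68, 142]
243 [86, 88, 86, 112, 115, 112, 112, 112, 112, 113, 111, 114, 112, 178, 90, 87]
247 [91, 86, 88, 111, 112, 113, 113, 112, 111, 113, 115, 111, 113, 105, 91, 85]
251 [92, 88, 86, 115, 112, 111, 109, 110, 112, 107, 110, 111, 111, 104, 88, 86]
255 [91, 85, 86, 113, 111, 112, 109, 113, 108, 111, 115, 109, 112, 99, 89, 87]
259 [88, 87, 92, 109, 111, 113, 111, 109, 109, 114, 110, 113, 110, 93, 90, 89]
263 [84, 88, 83, 98, 101, 102, 103, 109, 114, 111, 111, 111, 109, 96, 90, 89]
267 [86, 84, 85, 90, 94, 96, 90, 82, 85, 85, 83, 89, 86, 89, 88, 88]
```

View pics/w1c.png

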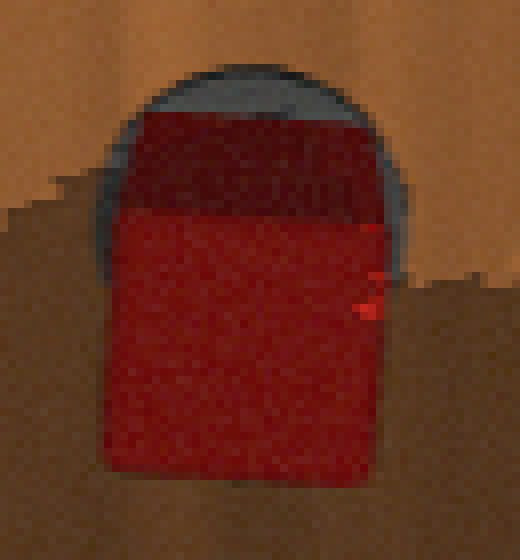

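Run:
```python
from h import *
s=manip.read_state();p=wrist()
q=np.array([atz(p,u,130) for u in((299.9,231),(333.75,233.1),(331.5,265.9),(298.1,263.75))]);print(q.round(1))
c=q.mean(0);e1=(q[1]-q[0]+q[2]-q[3])/2;e2=(q[3]-q[0]+q[2]-q[1])/2
print(c.round(1),np.linalg.norm(e1),np.linalg.norm(e2))
Rt=R.from_euler('xyz',s["eef_rot"]).as_matrix()
t1=Rt.T@e1;t2=Rt.T@e2;print("tool angles deg from y",np.degrees(np.arctan2(t1[0],t1[1])),np.degrees(np.arctan2(t2[1],t2[0])))
print("shift in tool",(Rt.T@(c-s["eef_pos"])).round(1), s["eef_pos"].round(1))
# collar ring bottom at z 74..80: left ~ (297,~233) right (336,~233), top (316,213)
for u in((297,233),(336,233),(316.5,213)):print(atz(p,u,77).round(1))
```

```text
[[516.7 255.1 130. ]
 [538.7 248.4 130. ]
 [532.1 226.2 130. ]
 [510.  232.9 130. ]]
[524.4 240.6 130. ] 23.046159356672685 23.186644266543148
tool angles deg from y -3.825016215175879 -176.3398360968584
shift in tool [ 2.4 -2.6 83.5] [526.3 237.8 213.5]
[508.7 243.9  77. ]
[539.8 236.6  77. ]
[528.1 256.3  77. ]
```

send_rows(
  series=[
    [[1,2.5,-2.5,25,4],[1,2.5,-2.5,55,4],[1,2.5,-2.5,85,4],[1,2.5,-2.5,105,4],[1,2.5,-2.5,116,4],[1,2.5,-2.5,116,4],[1,2.5,-2.5,116,4]],
  ],
)

```text
clock: 2.9
eef_pos: [524.7, 241.9, 98.4]
eef_rot: [3.141, -0.001, 1.274]
wrist_force: [0.3, 0.0, 0.9]
finger_gap: 94.1
```

send_rows(
  series=[
    [[0,0,0,0,0],[0,0,0,0,0],[0,0,0,0,0],[0,0,0,0,0],[0,0,0,0,0],[0,0,0,0,0],[0,0,0,0,0],[0,0,0,0,0],[0,0,0,0,0],[0,0,0,0,0]],
  ],
  newtons=45,
)

```text
clock: 3.9
eef_pos: [524.1, 242.0, 97.4]
eef_rot: [-3.142, 0.0, 1.274]
wrist_force: [0.7, 0.8, 0.2]
finger_gap: 23.5
```

send_rows(
  series=[
    [[0,0,0,-10,0],[0,0,0,-30,0],[0,0,0,-55,0],[0,0,0,-80,0],[0,0,0,-110,0],[0,0,0,-140,0],[0,0,0,-155,0],[0,0,0,-160,0],[0,0,0,-160,0]],
  ],
)

```text
clock: 4.8
eef_pos: [524.1, 242.0, 257.8]
eef_rot: [3.141, -0.0, 1.274]
wrist_force: [-1.0, 0.8, -2.5]
finger_gap: 23.9
```

Run:
```python
from h import *
s=manip.read_state();print(s["clock"],s["eef_pos"].round(1),np.array(s["eef_rot"]).round(3),s["wrist_force"].round(1),s["finger_gap"])
Rt=R.from_euler('xyz',s["eef_rot"]).as_matrix()
print("to housing in tool",(Rt.T@(np.array([520.7,-191.3,0])-s["eef_pos"])).round(1))
p=wrist();save(p,"w2")
```

```text
4.8 [524.1 242.  257.8] [ 3.141 -0.     1.274] [-1.   0.8 -2.5] 23.90970240933352
to housing in tool [-415.4  123.3  257.7]
```

View pics/w2.png

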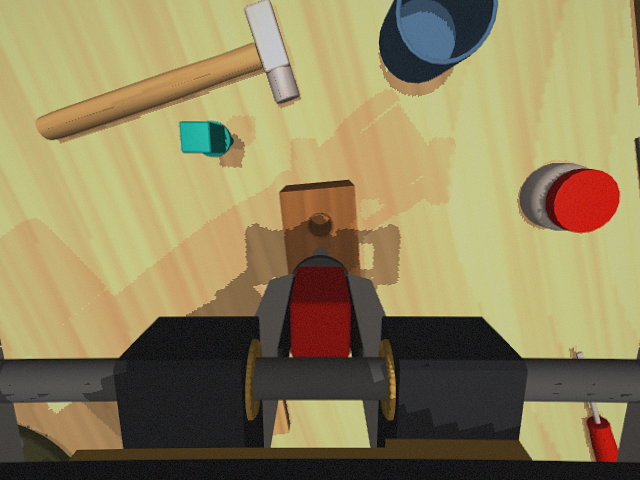

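Drift in hand, with the empty hole at (320,223). Next I carry it over to the big housing and stop slightly past the bore, so the wrist camera can see the mouth.

send_rows(
  series=[
    [[0,-20,6,-5,0],[0,-60,17,-10,0],[0,-105,30,-10,0],[0,-150,43,-10,0],[0,-195,56,-10,0],[0,-240,69,-10,0],[0,-285,82,-10,0],[0,-330,95,-10,0],[0,-375,108,-10,0],[0,-410,118,-10,0]],
  ],
)

```text
clock: 5.85
eef_pos: [516.3, -187.0, 266.1]
eef_rot: [-3.14, -0.0, 1.273]
wrist_force: [-0.1, 0.4, -1.6]
finger_gap: 23.8
```

send_rows(
  series=[
    [[0,-20,4,0,0],[0,-30,5,0,0],[0,-35,5,0,0],[0,-35,5,0,0],[0,-35,5,0,0],[0,-35,5,0,0]],
  ],
)

```text
clock: 6.45
eef_pos: [511.8, -218.6, 267.5]
eef_rot: [3.141, -0.0, 1.275]
wrist_force: [-0.2, -0.5, -1.6]
finger_gap: 23.5
```

Run:
```python
from h import *
s=manip.read_state();print(s["clock"],s["eef_pos"].round(1),np.array(s["eef_rot"]).round(3),s["wrist_force"].round(1),s["finger_gap"])
p=wrist();save(p,"w3"); print(proj(p,[520.7,-191.3,140]))
```

```text
6.45 [ 511.8 -218.6  267.5] [ 3.141 -0.     1.275] [-0.2 -0.5 -1.6] 23.468041394898968
[[320.1463579  201.83981935]]
```

View pics/w3.png

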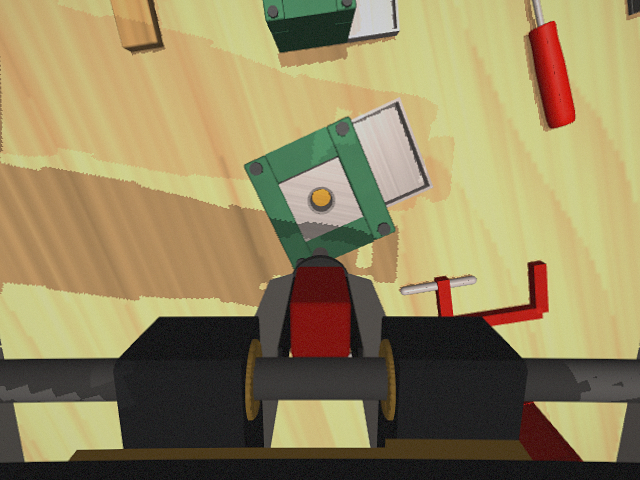

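The bore mouth is at (321,199), with corner bolts at (257,168), (342,128) and (385,229). The fourth bolt is hidden by the drift.

Run:
```python
from h import *
s=manip.read_state();p=wrist();im=p["img"]
Rt=R.from_euler('xyz',s["eef_rot"]).as_matrix()
A,B,C=[atz(p,u,129) for u in((257,168),(342,128),(385,229))]
print("bolts",A.round(1),B.round(1),C.round(1),np.linalg.norm(A-B),np.linalg.norm(B-C),"mid",((A+C)/2).round(1))
A,B,C=[atz(p,u,128) for u in((244,164),(349.5,117),(396.5,235))]
print("corners",np.linalg.norm(A-B),np.linalg.norm(B-C),"mid",((A+C)/2).round(1))
g=cv2.cvtColor(im,cv2.COLOR_RGB2GRAY)[180:220,300:342]
m=(g<165).astype(np.uint8); hsv=cv2.cvtColor(im,cv2.COLOR_RGB2HSV)[180:220,300:342]
for r in range(0,40,3):print(r+180,g[r,::2].tolist())
brass=cv2.inRange(hsv,(10,100,60),(30,255,255)); v,u=np.nonzero(brass);print("brass",u.min()+300,u.max()+300,v.min()+180,v.max()+180)
for z in(136,143,150): print(z,atz(p,(321,199),z).round(1))
off=Rt.T@(np.array([524.4,240.6,0])-[524.1,242.0,0]);print("drift off tool (same yaw)",off.round(2))
```

```text
bolts [ 480.4 -152.6  129. ] [ 553.1 -143.2  129. ] [ 564.6 -229.8  129. ] 73.29703449357213 87.35398494184778 mid [ 522.5 -191.2  129. ]
corners 89.98607693633411 101.26571070277785 mid [ 522.  -192.2  128. ]
180 [195, 195, 195, 195, 196, 193, 196, 196, 197, 198, 200, 195, 189, 189, 192, 194, 195, 200, 200, 202, 201]
183 [191, 197, 194, 195, 193, 194, 195, 196, 195, 197, 195, 198, 193, 197, 194, 200, 198, 200, 197, 191, 191]
186 [189, 190, 191, 188, 187, 186, 189, 194, 195, 188, 178, 175, 195, 193, 196, 195, 196, 193, 196, 197, 193]
189 [196, 195, 194, 194, 187, 190, 175, 122, 119, 102, 94, 169, 134, 113, 119, 177, 196, 194, 197, 194, 193]
192 [197, 194, 197, 195, 192, 144, 108, 162, 166, 165, 159, 162, 161, 160, 131, 115, 127, 189, 187, 188, 185]
195 [192, 192, 193, 192, 157, 119, 131, 158, 159, 154, 152, 156, 158, 159, 164, 87, 121, 169, 193, 191, 191]
198 [186, 186, 185, 189, 133, 93, 124, 154, 153, 152, 153, 154, 156, 157, 157, 114, 110, 141, 197, 190, 194]
201 [189, 192, 193, 193, 140, 81, 71, 157, 158, 157, 155, 157, 154, 153, 139, 65, 100, 126, 193, 193, 193]
204 [196, 196, 193, 192, 154, 129, 72, 74, 134, 151, 153, 152, 150, 107, 73, 66, 126, 156, 184, 183, 184]
207 [186, 182, 185, 187, 176, 143, 125, 72, 76, 78, 77, 78, 82, 79, 64, 129, 141, 194, 191, 189, 185]
210 [183, 185, 184, 187, 188, 187, 124, 148, 115, 77, 77, 76, 79, 136, 147, 160, 196, 192, 191, 186, 187]
213 [192, 188, 190, 189, 187, 184, 184, 186, 162, 120, 150, 147, 148, 168, 184, 181, 182, 183, 182, 185, 182]
216 [181, 180, 181, 182, 181, 185, 186, 185, 186, 190, 189, 186, 185, 182, 184, 180, 181, 185, 188, 185, 184]
219 [181, 181, 181, 184, 184, 185, 182, 179, 179, 179, 177, 182, 180, 182, 182, 187, 187, 188, 186, 182, 183]
brass 312 330 189 205
136 [ 521.8 -190.   136. ]
143 [ 522.1 -189.1  143. ]
150 [ 522.3 -188.3  150. ]
drift off tool (same yaw) [-1.25  0.69  0.  ]
```

send_rows(
  series=[
    [[0,10,0.5,0,0],[0,25,1,0,0],[0,31,1,0,0],[0,31,1,10,0],[0,31,1,20,0],[0,31,1,25,0],[0,31,1,25,0],[0,31,1,25,0]],
  ],
)

```text
clock: 7.35
eef_pos: [521.6, -190.4, 242.4]
eef_rot: [-3.141, 0.0, 1.274]
wrist_force: [0.8, -0.0, -2.3]
finger_gap: 24.0
```

Run:
```python
from h import *
s=manip.read_state();print(s["clock"],s["eef_pos"].round(1),np.array(s["eef_rot"]).round(3),s["wrist_force"].round(1),s["finger_gap"])
a=manip.camera("scene");b=manip.camera("side")
ca=cv2.resize(a["img"][150:260,200:310],(480,480),interpolation=cv2.INTER_CUBIC);cb=cv2.resize(b["img"][130:250,310:430],(480,480),interpolation=cv2.INTER_CUBIC)
cv2.imwrite("pics/s4.png",cv2.resize(np.hstack([ca,cb]),(800,400))[:,:,::-1])
```

```text
7.35 [ 521.6 -190.4  242.4] [-3.141  0.     1.274] [ 0.8 -0.  -2.3] 23.985681069714094
```

View pics/s4.png

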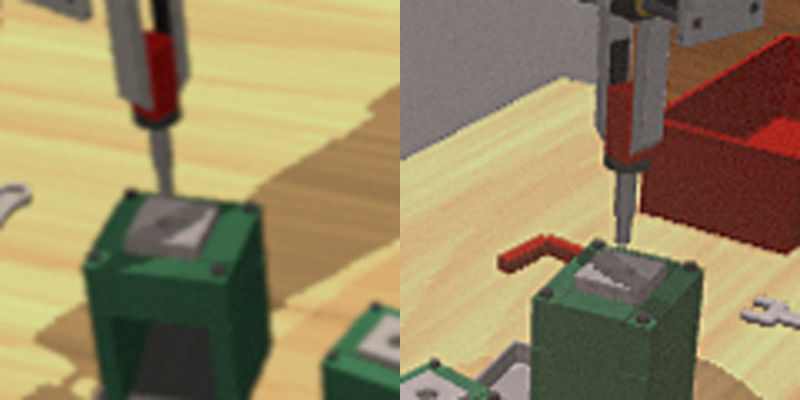

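The drift hangs vertical just above the bore in both views, and the sleeve stands only a little proud of the green top. Now I descend in short steps and check the force after each one.

send_rows(
  series=[
    [[0,1,0,2,0],[0,1,0,5,0],[0,1,0,8,0],[0,1,0,11,0],[0,1,0,14,0],[0,1,0,16,0],[0,1,0,18,0],[0,1,0,20,0],[0,1,0,21,0]],
  ],
)

```text
clock: 8.35
eef_pos: [521.9, -189.2, 221.2]
eef_rot: [-3.141, -0.0, 1.274]
wrist_force: [-0.0, 0.3, -2.0]
finger_gap: 23.8
```

send_rows(
  series=[
    [[0,0,0,2,0],[0,0,0,4,0],[0,0,0,6,0],[0,0,0,8,0],[0,0,0,10,0],[0,0,0,11,0],[0,0,0,11,0]],
  ],
)

```text
clock: 9.05
eef_pos: [521.9, -189.2, 210.3]
eef_rot: [-3.141, -0.0, 1.274]
wrist_force: [-1.2, -0.0, -2.3]
finger_gap: 24.0
```

send_rows(
  series=[
    [[0,0,0,1,0],[0,0,0,2,0],[0,0,0,3,0],[0,0,0,4,0],[0,0,0,5,0],[0,0,0,6,0],[0,0,0,6,0]],
  ],
)

```text
clock: 9.75
eef_pos: [521.9, -189.2, 204.3]
eef_rot: [-3.141, -0.0, 1.274]
wrist_force: [0.4, 0.4, -2.3]
finger_gap: 23.8
```

send_rows(
  series=[
    [[0,0,0,1,0],[0,0,0,2,0],[0,0,0,3,0],[0,0,0,4,0],[0,0,0,5,0],[0,0,0,6,0],[0,0,0,6,0]],
  ],
)

```text
clock: 10.45
eef_pos: [521.9, -189.2, 198.3]
eef_rot: [-3.141, -0.0, 1.274]
wrist_force: [1.3, 0.0, -2.2]
finger_gap: 23.5
```

send_rows(
  series=[
    [[0,0,0,1,0],[0,0,0,2,0],[0,0,0,3,0],[0,0,0,3,0]],
  ],
)

```text
clock: 10.85
eef_pos: [522.5, -189.4, 196.6]
eef_rot: [3.139, 0.0, 1.274]
wrist_force: [-0.7, 1.2, 5.8]
finger_gap: 23.8
```

send_rows(
  series=[
    [[0,0,0,1,0],[0,0,0,2,0],[0,0,0,3,0],[0,0,0,3,0]],
  ],
)

```text
clock: 11.25
eef_pos: [522.5, -189.4, 193.5]
eef_rot: [3.139, 0.0, 1.274]
wrist_force: [-0.6, 0.5, 4.9]
finger_gap: 24.2
```

send_rows(
  series=[
    [[0,0,0,1,0],[0,0,0,2,0],[0,0,0,3,0],[0,0,0,4,0],[0,0,0,5,0],[0,0,0,5,0]],
  ],
)

```text
clock: 11.85
eef_pos: [522.5, -189.4, 188.5]
eef_rot: [3.139, 0.0, 1.274]
wrist_force: [0.5, 1.2, 4.6]
finger_gap: 23.8
```

send_rows(
  series=[
    [[0,0,0,1,0],[0,0,0,2,0],[0,0,0,3,0],[0,0,0,4,0],[0,0,0,5,0],[0,0,0,5,0]],
  ],
)

```text
clock: 12.45
eef_pos: [522.5, -189.4, 183.6]
eef_rot: [3.139, 0.0, 1.274]
wrist_force: [0.3, 0.8, 5.4]
finger_gap: 23.8
```

send_rows(
  series=[
    [[0,0,0,1,0],[0,0,0,2,0],[0,0,0,3,0],[0,0,0,4,0],[0,0,0,5,0],[0,0,0,5,0]],
  ],
)

```text
clock: 13.05
eef_pos: [522.6, -189.4, 178.6]
eef_rot: [3.139, 0.0, 1.274]
wrist_force: [1.0, 0.5, 5.9]
finger_gap: 23.8
```

send_rows(
  series=[
    [[0,0,0,1,0],[0,0,0,2,0],[0,0,0,3,0],[0,0,0,4,0],[0,0,0,5,0],[0,0,0,5,0]],
  ],
)

```text
clock: 13.65
eef_pos: [522.6, -189.4, 173.5]
eef_rot: [3.139, 0.0, 1.274]
wrist_force: [1.0, 0.3, 4.5]
finger_gap: 23.6
```

send_rows(
  series=[
    [[0,0,0,0.5,0],[0,0,0,1,0],[0,0,0,1.5,0],[0,0,0,2,0],[0,0,0,2,0]],
  ],
)

```text
clock: 14.15
eef_pos: [522.6, -189.4, 171.5]
eef_rot: [3.139, 0.0, 1.274]
wrist_force: [0.5, -0.4, 4.8]
finger_gap: 23.9
```

send_rows(
  series=[
    [[0,0,0,0.5,0],[0,0,0,1,0],[0,0,0,1.5,0],[0,0,0,2,0],[0,0,0,2,0]],
  ],
)

```text
clock: 14.65
eef_pos: [522.6, -189.4, 169.6]
eef_rot: [3.139, 0.0, 1.274]
wrist_force: [1.0, 0.1, 5.7]
finger_gap: 23.9
```

send_rows(
  series=[
    [[0,0,0,0.5,0],[0,0,0,1,0],[0,0,0,1.5,0],[0,0,0,2,0],[0,0,0,2,0]],
  ],
)

```text
clock: 15.15
eef_pos: [522.5, -189.4, 167.4]
eef_rot: [3.139, 0.0, 1.274]
wrist_force: [0.9, 0.6, 5.3]
finger_gap: 24.2
```

send_rows(
  series=[
    [[0,0,0,0.5,0],[0,0,0,1,0],[0,0,0,1.5,0],[0,0,0,2,0],[0,0,0,2,0]],
  ],
)

```text
clock: 15.65
eef_pos: [521.8, -189.2, 164.1]
eef_rot: [-3.141, -0.0, 1.274]
wrist_force: [0.9, 0.8, -2.0]
finger_gap: 23.9
```

Force dropped back to free-air level, so the pin has been released. Now I feel for the sleeve in small steps.

send_rows(
  series=[
    [[0,0,0,0.5,0],[0,0,0,1,0],[0,0,0,1,0]],
  ],
)

```text
clock: 15.95
eef_pos: [521.9, -189.2, 163.3]
eef_rot: [-3.141, -0.0, 1.274]
wrist_force: [-0.6, 0.1, -1.7]
finger_gap: 23.7
```

send_rows(
  series=[
    [[0,0,0,0.5,0],[0,0,0,0.5,0],[0,0,0,0.5,0]],
  ],
)

```text
clock: 16.25
eef_pos: [521.9, -189.2, 162.9]
eef_rot: [-3.142, -0.0, 1.274]
wrist_force: [0.4, -0.0, -2.1]
finger_gap: 23.8
```

send_rows(
  series=[
    [[0,0,0,0.5,0],[0,0,0,0.5,0],[0,0,0,0.5,0]],
  ],
)

```text
clock: 16.55
eef_pos: [521.9, -189.2, 162.5]
eef_rot: [3.142, -0.0, 1.274]
wrist_force: [0.9, 0.4, -1.5]
finger_gap: 23.4
```

send_rows(
  series=[
    [[0,0,0,0.5,0],[0,0,0,0.5,0],[0,0,0,0.5,0]],
  ],
)

```text
clock: 16.85
eef_pos: [522.0, -189.2, 161.9]
eef_rot: [-3.142, -0.0, 1.274]
wrist_force: [-0.3, 0.7, -2.2]
finger_gap: 24.0
```

send_rows(
  series=[
    [[0,0,0,0.5,0],[0,0,0,0.5,0],[0,0,0,0.5,0]],
  ],
)

```text
clock: 17.15
eef_pos: [522.0, -189.3, 161.8]
eef_rot: [3.141, 0.0, 1.274]
wrist_force: [-1.0, 1.1, 3.9]
finger_gap: 23.8
```

Contact at about 6 N. I'll hold there briefly and look for the pin.

send_rows(
  series=[
    [[0,0,0,0.2,0],[0,0,0,0.2,0],[0,0,0,0.2,0],[0,0,0,0.2,0]],
  ],
)

```text
clock: 17.55
eef_pos: [522.0, -189.2, 161.8]
eef_rot: [3.141, 0.0, 1.274]
wrist_force: [-3.1, 1.1, 5.9]
finger_gap: 23.6
```

Run:
```python
from h import *
s=manip.read_state();print(s["clock"],s["eef_pos"].round(1),s["wrist_force"].round(1))
a=manip.camera("scene")
for t in ("pin",):
    for d in manip.find_in(t,a)[:3]: print(t,d["rect"],d["conf"])
cv2.imwrite("pics/s5.png",cv2.resize(a["img"][180:300,190:350],(800,600),interpolation=cv2.INTER_CUBIC)[:,:,::-1])
```

```text
17.55 [ 522.  -189.2  161.8] [-3.1  1.1  5.9]
pin [194.4, 317.2, 88.6, 22.1] 0.21
```

View pics/s5.png

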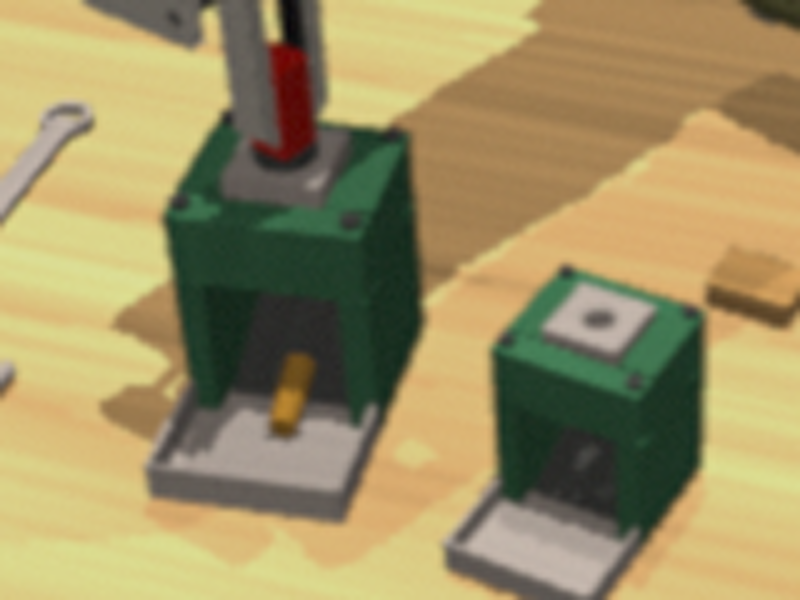

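The pin lies at the foot of the slope, at (290,395) in the crop, and the collar is down on the sleeve. Next I lift out and carry the drift back.

send_rows(
  series=[
    [[0,0,0,-3,0],[0,0,0,-10,0],[0,0,0,-20,0],[0,0,0,-35,0],[0,0,0,-50,0],[0,0,0,-65,0],[0,0,0,-85,0],[0,0,0,-100,0],[0,0,0,-106,0],[0,0,0,-106,0]],
  ],
)

```text
clock: 18.65
eef_pos: [522.1, -189.3, 268.1]
eef_rot: [3.14, 0.0, 1.274]
wrist_force: [0.1, -0.7, -2.8]
finger_gap: 23.6
```

send_rows(
  series=[
    [[0,20,-6,0,0],[0,60,-17,0,0],[0,105,-30,0,0],[0,150,-43,0,0],[0,195,-56,0,0],[0,240,-69,0,0],[0,285,-82,0,0],[0,330,-95,0,0],[0,370,-107,0,0],[0,395,-115,0,0]],
  ],
)

```text
clock: 19.65
eef_pos: [526.8, 224.8, 266.1]
eef_rot: [-3.14, 0.001, 1.276]
wrist_force: [0.4, -0.5, -3.1]
finger_gap: 23.9
```

send_rows(
  series=[
    [[0,5,-2,0,0],[0,15,-8,0,0],[0,15,-8,0,0],[0,15,-8,0,0],[0,15,-8,0,0]],
  ],
)

```text
clock: 20.15
eef_pos: [524.4, 238.0, 267.3]
eef_rot: [3.141, 0.0, 1.273]
wrist_force: [-1.1, -0.0, -1.7]
finger_gap: 23.7
```

Run:
```python
from h import *
s=manip.read_state();print(s["clock"],s["eef_pos"].round(1),np.array(s["eef_rot"]).round(3),s["finger_gap"])
Rt=R.from_euler('xyz',s["eef_rot"]).as_matrix()
print("to stand in tool",(Rt.T@(np.array([524.1,242.0,257.8])-s["eef_pos"])).round(1))
p=wrist();save(p,"w6");print(proj(p,[524.4,240.6,74]))
g=p["img"][:,:,0]
c=cv2.resize(p["img"][190:370,240:400],None,fx=3,fy=3,interpolation=cv2.INTER_CUBIC);cv2.imwrite("pics/w6c.png",c[:,:,::-1])
```

```text
20.15 [524.4 238.  267.3] [3.141 0.    1.273] 23.666407702713812
to stand in tool [ 3.8 -1.4  9.5]
[[318.87463745 220.13421198]]
```

View pics/w6c.png

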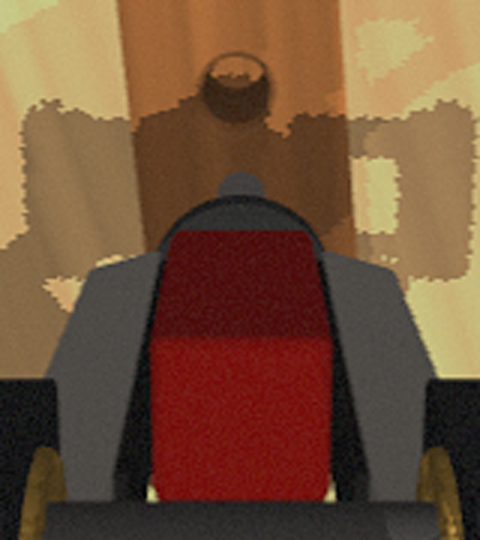

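The hole at (319,219) matches the predicted projection. I'll align and lower.

send_rows(
  series=[
    [[0,4,-1.5,0,0],[0,4,-1.5,20,0],[0,4,-1.5,50,0],[0,4,-1.5,75,0],[0,4,-1.5,85,0],[0,4,-1.5,90,0],[0,4,-1.5,90,0]],
  ],
)

```text
clock: 20.9
eef_pos: [524.1, 243.2, 177.7]
eef_rot: [3.141, -0.0, 1.274]
wrist_force: [-0.8, 0.2, -1.3]
finger_gap: 23.9
```

send_rows(
  series=[
    [[0,0,0,5,0],[0,0,0,15,0],[0,0,0,28,0],[0,0,0,42,0],[0,0,0,54,0],[0,0,0,64,0],[0,0,0,72,0],[0,0,0,76,0],[0,0,0,76,0]],
  ],
)

```text
clock: 21.8
eef_pos: [523.8, 243.1, 100.8]
eef_rot: [-3.141, 0.0, 1.274]
wrist_force: [0.3, -0.1, -1.7]
finger_gap: 24.0
```

send_rows(
  series=[
    [[0,-1,0,1,0],[0,-1,0,2,0],[0,-1,0,3,0],[0,-1,0,3,0]],
  ],
)

```text
clock: 22.2
eef_pos: [523.6, 242.1, 98.3]
eef_rot: [3.142, -0.0, 1.274]
wrist_force: [0.5, -0.1, -2.4]
finger_gap: 23.9
```

send_rows(
  series=[
    [[0,0,0,0.5,0],[0,0,0,0.5,0],[0,0,0,0.5,0]],
  ],
)

```text
clock: 22.5
eef_pos: [523.6, 242.2, 97.8]
eef_rot: [3.142, -0.0, 1.274]
wrist_force: [0.3, 0.3, -3.0]
finger_gap: 23.6
```

send_rows(
  series=[
    [[0,0,0,0.5,0],[0,0,0,0.5,0],[0,0,0,0.5,0]],
  ],
)

```text
clock: 22.8
eef_pos: [523.7, 242.2, 97.4]
eef_rot: [3.141, -0.0, 1.274]
wrist_force: [-1.2, 0.3, 0.4]
finger_gap: 23.5
```

send_rows(
  series=[
    [[0,0,0,0.5,0],[0,0,0,0.5,0],[0,0,0,0.5,0]],
  ],
)

```text
clock: 23.1
eef_pos: [523.7, 242.2, 97.4]
eef_rot: [3.141, -0.0, 1.274]
wrist_force: [-3.4, -0.1, 6.1]
finger_gap: 23.4
```

Seated. Release and retreat.

send_rows(
  series=[
    [[0,0,0,-0.5,0],[0.3,0,0,-0.5,0],[0.6,0,0,-0.5,0],[1,0,0,-0.5,0],[1,0,0,-0.5,0],[1,0,0,-0.5,0],[1,0,0,-0.5,0],[1,0,0,-0.5,0],[1,0,0,-0.5,0]],
  ],
)

```text
clock: 24.0
eef_pos: [523.6, 242.1, 97.2]
eef_rot: [-3.142, 0.0, 1.274]
wrist_force: [-0.3, 1.0, 0.1]
finger_gap: 80.5
```

send_rows(
  series=[
    [[1,0,0,-10,0],[1,0,0,-30,0],[1,0,0,-60,0],[1,0,0,-90,0],[1,0,0,-110,0],[1,0,0,-116,0],[1,0,0,-116,0],[1,0,0,-116,0]],
  ],
)

```text
clock: 24.8
eef_pos: [523.3, 242.0, 212.2]
eef_rot: [-3.14, 0.001, 1.274]
wrist_force: [-0.2, 1.4, -0.6]
finger_gap: 94.1
```

Run:
```python
from h import *
s=manip.read_state();print(s["clock"],s["eef_pos"].round(1),s["finger_gap"],s["wrist_force"].round(1))
p=wrist();print(proj(p,[[524.4,240.6,130],[524.4,240.6,77]]).round(1))
a=manip.camera("scene");b=manip.camera("side")
X=[]
for q,w in((a,(405,235,35,40)),(b,(225,295,32,45))):
    x,y,ww,h=w;hsv=cv2.cvtColor(q["img"],cv2.COLOR_RGB2HSV)[y:y+h,x:x+ww]
    m=cv2.inRange(hsv,(0,120,50),(8,255,255))|cv2.inRange(hsv,(172,120,50),(180,255,255));v,u=np.nonzero(m)
    print(u.min()+x,v.min()+y,u.max()+x,v.max()+y)
    X.append((q,((u.min()+u.max())/2+x,(v.min()+v.max())/2+y)))
print("drift handle",tri(X).round(1),"start 525.9 239.5 103.3")
c=np.hstack([cv2.resize(p["img"][190:300,250:410],(400,275)),cv2.resize(a["img"][200:310,210:370],(400,275))]);d=np.hstack([cv2.resize(b["img"],(400,300)),cv2.resize(a["img"],(400,300))])
cv2.imwrite("pics/f.png",np.vstack([c,d])[:,:,::-1])
```

```text
24.8 [523.3 242.  212.2] 94.07177066322514 [-0.2  1.4 -0.6]
[[321.9 253.8]
 [321.6 236.8]]
414 245 429 269
236 304 255 335
drift handle [525.4 239.7 102.7] start 525.9 239.5 103.3
```

View pics/f.png

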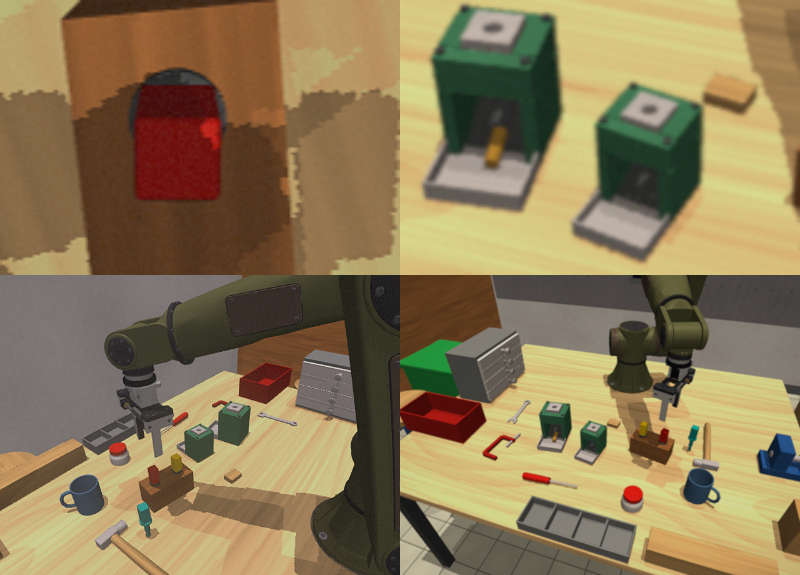

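The drift is upright in its hole, within 1 mm of where it started. The pin lies at the foot of the slope, the bystanders look unmoved, and the gripper is clear.

```bash
python3 -c "
from cell import manip
print(manip.sign_off())"
```

```text
the job is handed in; nothing more can be done
None
```

I did the whole job and handed it in at about 25 s of the 70 s allowed; the sign-off gave no verdict.

- **Pin:** I took the drift from the stand and pushed the pin down through the larger housing's sleeve with about 8 N, until it dropped out.
- **Collar:** I then lowered the collar onto the sleeve, pressing about 6–8 N by the wrist force. The sleeve top came out at about 138 mm above the bench.
- **Drift:** It went back in its own hole, seated with a light press, and I released it and moved the arm clear.

**Last checks:**
- Triangulating the drift's handle put it within 1 mm of where it started, and it looks upright.
- The pin shows at the foot of the slope, at the catch tray. I judged its height by eye and did not measure it.
- The bystanders look unmoved in the pictures, but I did not measure them either.
- The pin detector reported only one low-confidence hit (0.21), which was the screwdriver, so I disregarded it and went by the picture.
- No other check failed or disagreed. Force was read only at the end of each call, so I can't rule out brief higher peaks in between.

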